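# Hang the offcut pail on the sprung hanger

### The job

Raise the folded-down wire bail of the small red offcut pail upright while the pail stays standing where it is, then lift the pail by the bail and hang it on the two yellow prongs of the hanger, so that it hangs free and level by its bail. Let it down gently: the prong cradle is sprung and sits at a height you have to feel for, so do not drop the pail on it or force it down. Do not tip the pail or drag it along the bench, and leave the glue bottle, the sanding block and the wooden gear where they are.

Things in the scene. Friction and masses are not known exactly. Their poses are not given: they have to be found in the camera images.
- pail: Small open red steel pail, 96 mm across the rim, 72 mm across the foot, 76 mm high, with a fixed load of wood offcuts; 0.4 to 0.75 kg in all (unknown), loose on the bench. Origin: centre of its underside, z up. The bail pivots on the pail's y axis 70 mm above the underside; folded down it sticks out, nearly level, to the pail's +x side.
- bail_grip (a point): Centre of the black roller grip in the middle of the bail's cross wire, 92 mm from the pivot axis. The grip is a round sleeve, 16 mm in diameter, 40 mm long along the pail's y, that spins freely on the wire; on each side 20 mm of bare straight 5 mm wire follows before the bail bends down to the ears (111 mm wide over all).
- bail (a joint): Angle of the bail: 0 folded down, level, towards the pail's +x; pi/2 upright, with the grip 162 mm above the pail's underside; pi folded to the other side. It has a little friction (0.028 N m) and stays where it is left; it starts between 0 and 0.4.
- hanger: Fixed hanger stand; origin on the bench under the middle of the seat for the bail's cross wire. Two yellow 8 mm round prongs at its y = -30 and +30 mm run from a plate (85 mm wide, 24 mm high, face at x = 94 mm) towards its -x. The bail enters from the -x side over the tips, cross wire along the stand's y, grip between the prongs, and the wire comes to lie on both.
- prong_foot (a point): Point on the hanger's base plate (12 mm thick) straight under the prong tips, at the stand's x = -26 mm. Each prong: seat level from x = -12 to 13 mm; in front of it the tip rises to 18 mm above the seat; behind it the prong rises 8 mm and runs level to the plate. Base plate: x = -40 to 150 mm, y = -65 to 65 mm.
- post_top (a point): Top of the hanger's square 28 mm post, at the stand's x = 125 mm. Prong HEIGHT IS NOT MEASURED: the carriage is clamped anywhere such that the empty seat's top, where the wire rests, is 205 to 245 mm above the bench: feel or look for it. Loaded, the sprung cradle sinks 1 mm per 1.2 N after 2 N preload, hard stop at 6 mm (9 N). It should never bear over 20 N.
- glue: Yellow glue bottle, 54 mm in diameter and 150 mm high, standing loose; origin at the centre of its underside. Leave it alone.
- sander: Cork sanding block with a wooden back, 100 x 55 x 34 mm, loose; origin at the centre of its underside, long side along its x. Leave it alone.
- gear: Laser-cut plywood gear, 80 mm in diameter, 12 mm thick, lying loose; origin at the centre of its underside. Leave it alone.
Things that resemble listed ones, but are neither listed nor needed, are in the scene too. Several things have the shape of the pail; the one meant has the colours described above.

How it is judged:
By the outcome, as a careful person would: the job done as asked, in the order asked, and still so for the second after the job is handed in, with the robot touching nothing.
It also fails if it takes over 67 s, if anything falls off the work surface, if the arm or the gripper's body presses on something with over 40 N, if the wrist force passes 120 N, or if a joint passes its speed limit or range.

### The arm

A 6-joint arm with a two-finger parallel gripper is mounted at the origin on the work surface. World frame = base frame: x ahead of the robot, y to its left, z up, the work surface at z = 0. Lengths are in mm, angles in rad, forces in N, time in s.
With the tool pointing down it reaches from about 250 to 725 mm from the base axis. Payload 4 kg.
Tool frame: the origin (TCP) lies on the front face of the gripper's body, between the roots of the fingers; the fingertips stand 73 mm ahead of it and the grasp point (between the pads) lies 54 mm ahead of it; z points along the fingers, x is the direction in which the jaws open and shut, and the axes are right-handed (so a half turn about z gives the same grasp; the last joint's range is limited). The gripper opens to 85 mm and grips with 20 to 120 N. Pads are 22 mm wide; open, the fingers measure 114 mm over their backs; the gripper's body (76 mm by 85 mm) begins 54 mm behind the grasp point. The pads swing forward as they close: fully open they stand 13 mm farther back than shut.
Start: joints at [-1.245, 0.241, 0.005, 1.335, 0, 1.571], TCP at [160.032, -473.698, 303.906] pointing down, gripper open.
Joint ranges: [-2.72, 2.72], [-1.05, 1.87], [-1.09, 1.28], [-1.99, 2.15], [-1.42, 1.44], [-3.14, 3.14]. Speed limits (rad/s): [2.79, 2.79, 3.14, 3.14, 3.14, 3.14].

### API

Orientations are given as [roll, pitch, yaw] about the fixed x, y, z axes, in that order (R = Rz(yaw) Ry(pitch) Rx(roll)).
In Python, from cell import ctrl gives the robot as it stands.
- The arm moves only by the tool servo_tool, never from a script. Its arguments are lists of equal length, an entry for each row: "rotation": the turn, a rotation vector about the tool's x, y, z normalised to -1 to 1, where 1 is 120 degrees, a list of three; "xyz": the shift along the tool's x, y, z normalised to -1 to 1, where 1 is 0.5 m, a list of three; "grip": the closure, from -1 (fully open) to 1 (shut). A call has 1 to 10 rows; each row shifts and turns the commanded pose from where the row before left it, along the tool's axes as they then stand; what a row does not reach is not made up. A row lasts 1/10 s, in which the tool goes at most 50 mm and 8.59 degrees, less where a joint would pass 70% of its speed; a pose out of reach is approached as far as the arm can. A call with a number of a shift or a turn outside -1 to 1 is refused whole. A call with a gripper value outside its range is refused whole. The fingers move at their own pace and stop on an object; "grip_force" is the grip in N (left out, the last holds). Time passes only in rows, so rows that do not move let the fingers close. It gives the time, the measured TCP pose, the force and the opening at its end, in the units of the state.
- ctrl.get_obs(): the state, without advancing time (a new reading comes with each control period).
- ctrl.read_camera(name): name is "scene" or "side" or "wrist"; returns the picture (384x512x3 uint8, red, green, blue); there is no depth.
- ctrl.camera_params(name): a dict with "K" (3x3 intrinsics, pixels), "k1" (the pictures are not rectified: a ray, as slopes to the right and down, at radius r is drawn at 1 + k1 r^2 times it, then the intrinsics apply), "rvec" (rotation vector, rad) and "tvec" (3), from world to camera coordinates, as OpenCV has them. Camera axes: x right, y down, z forward; pixel columns grow to the right and rows downward; lengths in mm; the calibration is good to about 2 mm. A picture is of the moment at which its call begins: read the wrist's pose just before it. camera_params takes no time and is no camera call; for the wrist camera it gives the pose at the moment of the call.
- ctrl.close_job(): hands the job in, once; it reports no verdict.
The state is a dict: "clock": time; "joint_positions": joint angles; "qd": joint speeds; "tau": joint torques, N m; "eef_pos": TCP position; "tool_rot": TCP orientation; "contact_force": force on the tool from outside, world axes, zero at the start; "torque": the same for the moment, N m; "width": finger opening in mm.
Only numpy, scipy, OpenCV 4.12 (cv2) and the standard library are available. Lean on these libraries where they do the work, as an engineer would, in place of code of your own. Each camera call takes 0.05 s, during which the arm holds its last target.

## Working session

There is one attempt and no reset: what is moved stays moved. The work goes in short steps, Python scripts to look and compute and a tool call to move; the robot and the scene stay as the last step left them, time stands still between calls to the robot, and variables do not carry over. Pictures are saved under pics/ and viewed, and the job is handed in when it is done.

Besides the shell and the picture viewer there is one more tool, called after "Call:" as name(argument=value, ...), one argument or row to a line, values as JSON. servo_tool: Moves the arm, as the interface text tells. Its arguments: {"type":"object","properties":{"rotation":{"type":"array"},"xyz":{"type":"array"},"grip":{"type":"array"},"grip_force":{"type":"number"}},"required":["rotation","xyz","grip"]}

```bash
ls; mkdir -p pics; cat > h.py <<'E'
import numpy as np, cv2
from cell import ctrl
from scipy.spatial.transform import Rotation as R
def snap(name,fn):
    p=ctrl.camera_params(name); im=ctrl.read_camera(name)
    cv2.imwrite('pics/'+fn,im[:,:,::-1]); return im,p
def ray(p,uv):
    K=np.array(p['K']);d=np.linalg.inv(K)@[uv[0],uv[1],1.]
    x=d[:2].copy();k=p['k1']
    for _ in range(30): x=d[:2]/(1+k*(x@x))
    Rm=cv2.Rodrigues(np.array(p['rvec'],float))[0];t=np.array(p['tvec'],float).ravel()
    o=-Rm.T@t; v=Rm.T@np.array([x[0],x[1],1.]); return o,v/np.linalg.norm(v)
def onz(p,uv,z):
    o,v=ray(p,uv); return o+v*(z-o[2])/v[2]
def tri(a,b):
    (o1,v1),(o2,v2)=a,b
    A=np.stack([v1,-v2],1);s=np.linalg.lstsq(A,o2-o1,rcond=None)[0]
    P,Q=o1+s[0]*v1,o2+s[1]*v2; return (P+Q)/2,np.linalg.norm(P-Q)
def proj(p,X):
    Rm=cv2.Rodrigues(np.array(p['rvec'],float))[0];c=Rm@np.array(X,float)+np.array(p['tvec']).ravel()
    x=c[:2]/c[2];x=x*(1+p['k1']*(x@x));K=np.array(p['K']);return (K@[x[0],x[1],1])[:2]
E
python3 - <<'E'
from h import *
import pickle
d={}
for n in ['scene','side','wrist']:
    im,p=snap(n,n+'0.png'); d[n]=(im,p); o,v=ray(p,(256,192)); print(n,o.round(),v.round(2),p['K'][0][0],p['k1'])
pickle.dump(d,open('d0.pkl','wb'))
print(ctrl.get_obs())
E
```

```text
pics
scene [1183.  839. 1002.] [-0.43 -0.65 -0.62] 462.8424243679827 -0.062233509556682234
side [ 353. -645.  815.] [ 0.28  0.67 -0.68] 347.7704365828367 -0.07228044173028302
wrist [ 226. -451.  374.] [-0.26 -0.1  -0.96] 326.22993364559125 0.008972226910995808
{'clock': 0.15, 'joint_positions': array([-1.24493786e+00,  2.41254072e-01,  4.01795039e-03,  1.33519121e+00,
       -3.67994956e-06,  1.57082496e+00]), 'qd': array([ 0.00115155, -0.00299702,  0.00266483,  0.00077113, -0.00046824,
       -0.00028186]), 'tau': array([ 1.75336481e-03, -3.72636366e+01,  2.52638161e+01,  1.23479011e-02,
        1.84023961e-04,  2.90790091e-06]), 'eef_pos': array([ 159.9434091 , -473.34249612,  303.20428921]), 'tool_rot': array([ 3.14158893e+00,  1.63100624e-03, -1.24496649e+00]), 'contact_force': array([-0.28721546, -0.05280888, -0.34165061]), 'torque': array([ 0.01851727, -0.01463587, -0.04767416]), 'width': 85.55782148604744}
```

View pics/scene0.png

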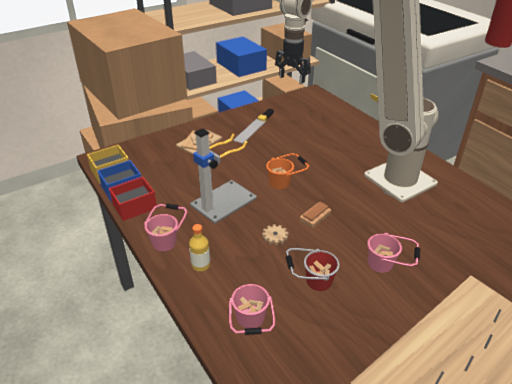

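View pics/side0.png

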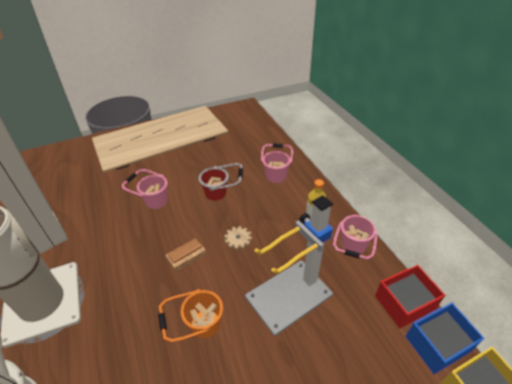

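View pics/wrist0.png

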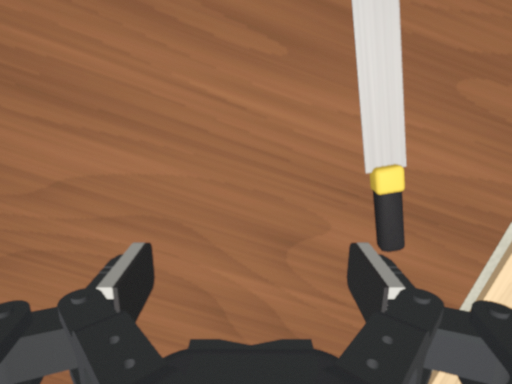

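The scene picture shows the red pail at about (321,268), with its bail out to the left and its grip at (290,262). The side picture shows it at (214,183) with the grip at (241,173). The hanger's prongs are at scene (230,145) and side (280,245). The pink and orange pails are decoys. I'll zoom in next.

```bash
python3 - <<'E'
import cv2
a=cv2.imread('pics/scene0.png');b=cv2.imread('pics/side0.png')
f=lambda i,x,y,w,h,s:cv2.resize(i[y:y+h,x:x+w],None,fx=s,fy=s,interpolation=cv2.INTER_CUBIC)
cv2.imwrite('pics/z1.png',f(a,275,235,80,60,10));cv2.imwrite('pics/z2.png',f(b,185,150,80,60,10))
cv2.imwrite('pics/z3.png',f(a,180,115,100,110,5.4));cv2.imwrite('pics/z4.png',f(b,240,190,110,140,4.2))
E
```

```text
(no output)
```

View pics/z1.png

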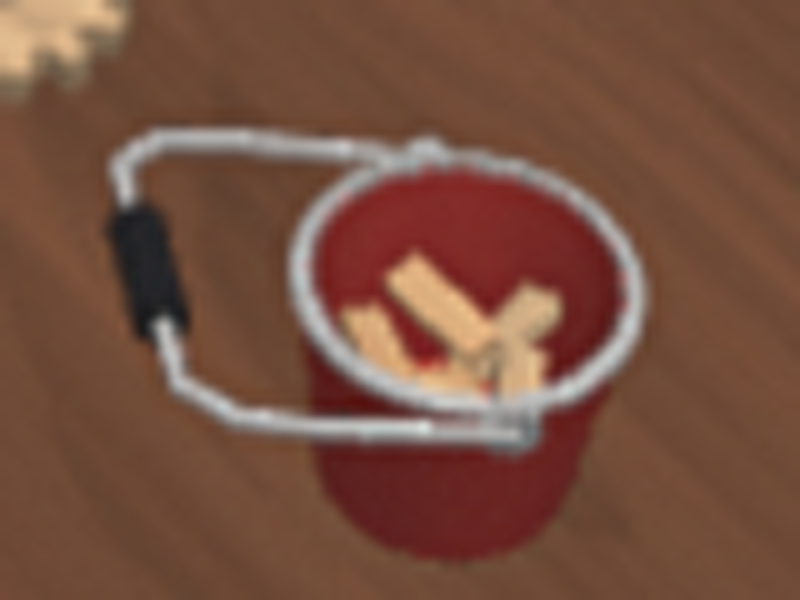

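View pics/z2.png

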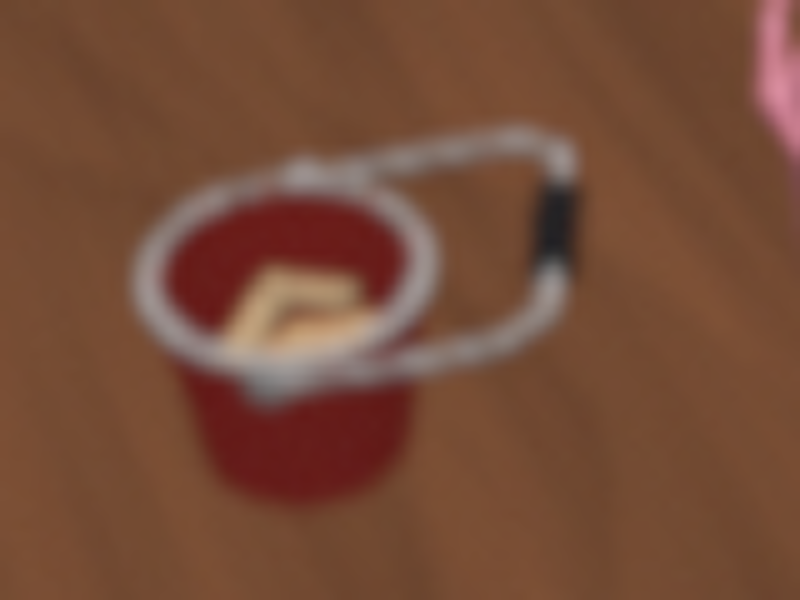

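View pics/z3.png

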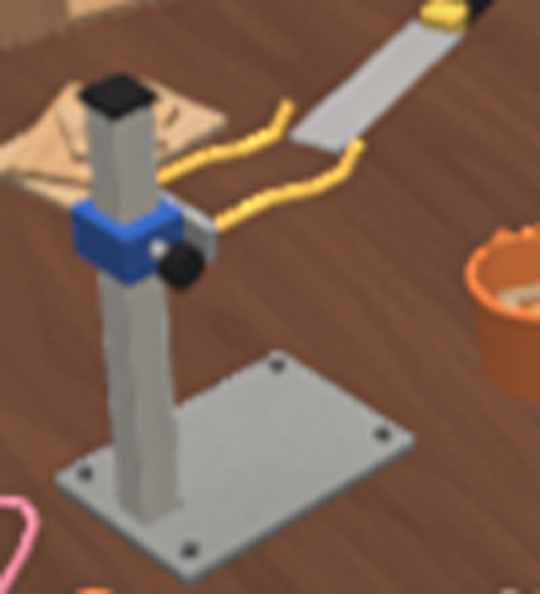

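View pics/z4.png

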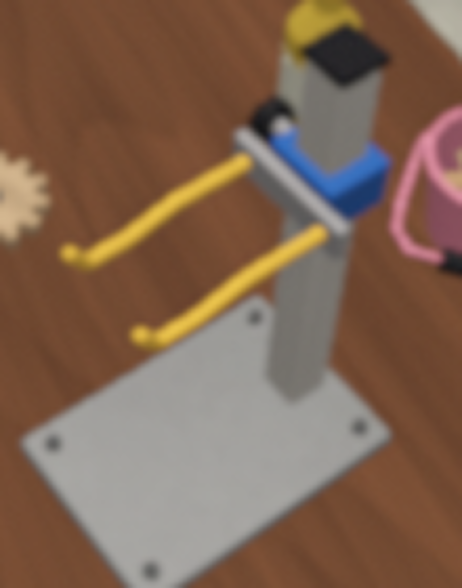

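```bash
cat > m.py <<'E'
from h import *
import pickle
d=pickle.load(open('d0.pkl','rb'));ps,pd=d['scene'][1],d['side'][1]
def u(x,y,ox,oy,s):return ((x+.5)/s-.5+ox,(y+.5)/s-.5+oy)
z1=lambda x,y:ray(ps,u(x,y,275,235,10));z2=lambda x,y:ray(pd,u(x,y,185,150,10))
z3=lambda x,y:ray(ps,u(x,y,180,115,5.4));z4=lambda x,y:ray(pd,u(x,y,240,190,4.2))
def t(n,a,b):
    X,e=tri(a,b);print(n,X.round(1),round(e,1));return X
g=t('grip',z1(148,270),z2(556,224))
A,B=(425,148),(520,430);C,D=(305,172),(268,388)
e1=t('earAC',z1(*A),z2(*C));e2=t('earBD',z1(*B),z2(*D));t('AD',z1(*A),z2(*D));t('BC',z1(*B),z2(*C))
A,B=(288,104),(354,146);C,D=(70,254),(143,335)
for n,x,y in[('AC',A,C),('BD',B,D),('AD',A,D),('BC',B,C)]: t('tip '+n,z3(*x),z4(*y))
# base plate corners order: scene near-left bottom..., 
S=[(55,478),(276,350),(414,438),(190,580)];
for x in S:
    o,v=z3(*x);print('plate scene z12',(o+v*(12-o[2])/v[2]).round())
for x in [(22,440),(262,296),(392,436),(150,610)]:
    o,v=z4(*x);print('plate side z12',(o+v*(12-o[2])/v[2]).round())
for n,a in [('scene',ps),('side',pd)]:
    im=d[n][0].astype(int)
# plate bolts
Sb=[(85,473),(277,366),(383,434),(190,550)];Db=[(53,442),(255,317),(359,426),(150,571)]
for x in Sb:
    o,v=z3(*x);print('bolt scene z12',(o+v*(12-o[2])/v[2]).round())
for x in Db:
    o,v=z4(*x);print('bolt side z12',(o+v*(12-o[2])/v[2]).round())
E
python3 m.py
```

```text
grip [638.  177.3  93.8] 3.2
earAC [564.9 202.5 121.2] 0.3
earBD [544.3 226.6  17.2] 9.8
AD [532.7 165.9  71.5] 5.5
BC [578.  262.4  73.4] 4.0
tip AC [ 533.7 -246.7  241.2] 33.3
tip BD [ 526.1 -258.4  200.1] 43.2
tip AD [ 535.5 -281.8  221.7] 5.1
tip BC [ 524.5 -222.3  219.8] 2.4
plate scene z12 [ 710. -277.   12.]
plate scene z12 [ 526. -317.   12.]
plate scene z12 [ 501. -190.   12.]
plate scene z12 [ 685. -149.   12.]
plate side z12 [ 502. -194.   12.]
plate side z12 [ 688. -160.   12.]
plate side z12 [ 710. -285.   12.]
plate side z12 [ 528. -323.   12.]
bolt scene z12 [ 692. -271.   12.]
bolt scene z12 [ 535. -301.   12.]
bolt scene z12 [ 515. -204.   12.]
bolt scene z12 [ 672. -173.   12.]
bolt side z12 [ 519. -203.   12.]
bolt side z12 [ 676. -173.   12.]
bolt side z12 [ 696. -270.   12.]
bolt side z12 [ 538. -302.   12.]
```

Call:
servo_tool(
  rotation=[
    [0,0,-0.0688],
    [0,0,-0.0688],
    [0,0,-0.0688],
    [0,0,-0.0688],
    [0,0,-0.0688],
    [0,0,-0.0688],
    [0,0,-0.0688],
    [0,0,-0.0688],
    [0,0,-0.0688],
    [0,0,-0.0688],
  ],
  xyz=[
    [0,0,-0.01],
    [0,0,-0.01],
    [0,0,-0.01],
    [0,0,-0.01],
    [0,0,-0.01],
    [0,0,-0.01],
    [0,0,-0.01],
    [0,0,0],
    [0,0,0],
    [0,0,0],
  ],
  grip=[-1,-1,-1,-1,-1,-1,-1,-1,-1,-1],
)

```text
clock: 1.15
eef_pos: [160.0, -473.5, 338.6]
tool_rot: [-3.141, 0.0, 0.202]
contact_force: [-0.9, 0.2, -0.5]
width: 85.6
```

Call:
servo_tool(
  rotation=[
    [0,0,0],
    [0,0,0],
    [0,0,0],
    [0,0,0],
    [0,0,0],
    [0,0,0],
    [0,0,0],
    [0,0,0],
    [0,0,0],
    [0,0,0],
  ],
  xyz=[
    [0.07,-0.03,0],
    [0.07,-0.03,0],
    [0.07,-0.03,0],
    [0.07,-0.03,0],
    [0.07,-0.03,0],
    [0.07,-0.03,0],
    [0.07,-0.03,0],
    [0.07,-0.03,0],
    [0.07,-0.03,0],
    [0.06,-0.03,0],
  ],
  grip=[-1,-1,-1,-1,-1,-1,-1,-1,-1,-1],
)

```text
clock: 2.15
eef_pos: [470.6, -258.1, 338.4]
tool_rot: [-3.141, 0.0, 0.197]
contact_force: [0.4, -1.2, -0.1]
width: 85.5
```

```bash
python3 - <<'E'
from h import *
import pickle
im,p=snap('wrist','w1.png');pickle.dump((im,p),open('w1.pkl','wb'));o=ctrl.get_obs();print(o['eef_pos'],o['tool_rot'],o['clock'],ray(p,(256,192)))
E
```

```text
[ 473.81878008 -255.34217663  338.06880848] [-3.13912346e+00 -2.79936391e-03  2.00996573e-01] 2.2 (array([ 457.69833965, -190.25498743,  409.18051762]), array([ 0.07146228, -0.27131672, -0.95983352]))
```

View pics/w1.png

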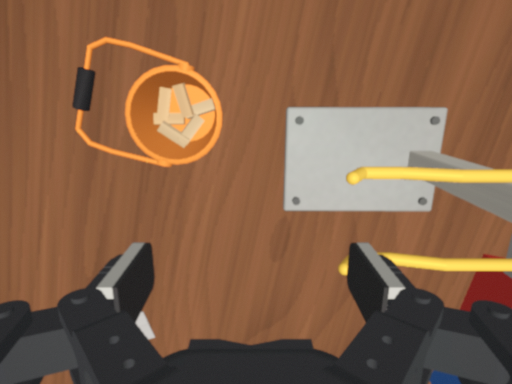

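```bash
cat >> m.py <<'E'
print('----')
pw=pickle.load(open('w1.pkl','rb'))[1]
w=lambda x,y:ray(pw,(x,y))
t('tip1 w-scene',w(353,178),z3(354,146));t('tip1 w-side',w(353,178),z4(70,254));t('tip1 s-s',z3(354,146),z4(70,254))
t('tip2 w-scene',w(344,268),z3(288,104));t('tip2 w-side',w(344,268),z4(143,335))
b=[onz(pw,x,12) for x in [(299,120),(435,120),(422,201),(296,200)]]
print(np.round(b),np.mean(b,0)); 
t('root1',z3(218,226),z4(250,160));t('root2',z3(162,178),z4(325,232))
t('posttop',z3(118,95),z4(345,55))
bs=np.array([[onz(ps,u(*x,180,115,5.4),12) for x in Sb],[onz(pd,u(*x,240,190,4.2),12) for x in [Db[2],Db[3],Db[0],Db[1]]]]);print(bs.mean(1))
E
python3 m.py | sed '1,/----/d'
python3 - <<'E'
import cv2
a=cv2.imread('pics/w1.png');cv2.imwrite('pics/w1z.png',cv2.resize(a[140:300,280:512],None,fx=3.4,fy=3.4,interpolation=cv2.INTER_CUBIC))
E
```

```text
tip1 w-scene [ 525.  -222.4  221. ] 3.7
tip1 w-side [ 525.7 -223.7  221.2] 1.1
tip1 s-s [ 524.5 -222.3  219.8] 2.4
tip2 w-scene [ 535.1 -279.6  223.9] 2.8
tip2 w-side [ 537.8 -282.5  220.7] 0.6
[[ 520. -205.   12.]
 [ 678. -174.   12.]
 [ 697. -273.   12.]
 [ 539. -303.   12.]] [ 608.66994403 -238.66643421   12.        ]
root1 [ 634.8 -199.7  216.3] 12.2
root2 [ 641.8 -259.3  219.1] 19.1
posttop [ 673.8 -224.2  301.9] 3.0
[[ 603.40108211 -237.18447815   12.        ]
 [ 607.03706306 -236.96720133   12.        ]]
```

View pics/w1z.png

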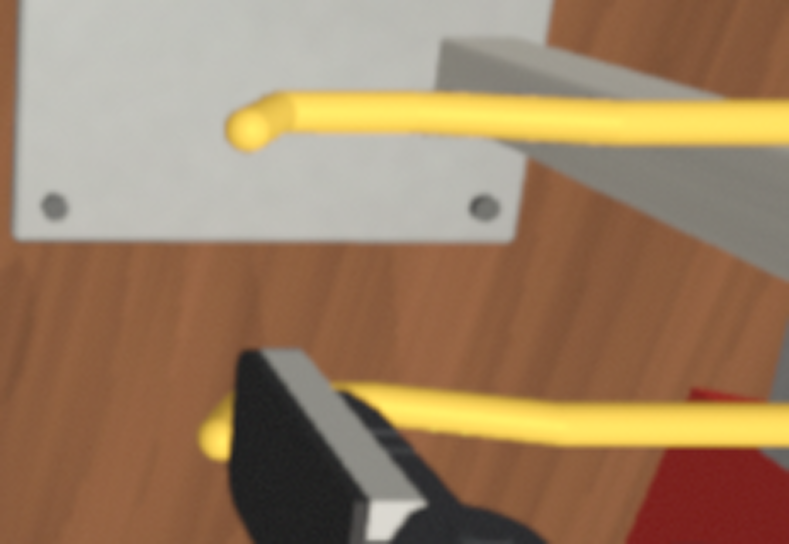

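Call:
servo_tool(
  rotation=[
    [0,0,0],
    [0,0,0],
    [0,0,0],
    [0,0,0],
    [0,0,0],
    [0,0,0],
    [0,0,0],
    [0,0,0],
    [0,0,0],
    [0,0,0],
  ],
  xyz=[
    [0.043,-0.087,0],
    [0.043,-0.087,0],
    [0.043,-0.087,0],
    [0.043,-0.087,0],
    [0.043,-0.087,0],
    [0.043,-0.087,0],
    [0.043,-0.087,0],
    [0.043,-0.087,0],
    [0.043,-0.087,0],
    [0.043,-0.087,0],
  ],
  grip=[-1,-1,-1,-1,-1,-1,-1,-1,-1,-1],
)

```text
clock: 3.2
eef_pos: [595.5, 210.9, 338.6]
tool_rot: [3.141, 0.001, 0.196]
contact_force: [1.5, -0.7, -0.5]
width: 85.3
```

Call:
servo_tool(
  rotation=[
    [0,0,0.06],
    [0,0,0.06],
    [0,0,0.06],
    [0,0,0.06],
    [0,0,0.06],
    [0,0,0],
    [0,0,0],
  ],
  xyz=[
    [0,0,0],
    [0,0,0],
    [0,0,0],
    [0,0,0],
    [0,0,0],
    [0,0,0],
    [0,0,0],
  ],
  grip=[-1,-1,-1,-1,-1,-1,-1],
)

```text
clock: 3.9
eef_pos: [595.3, 209.0, 338.5]
tool_rot: [3.141, 0.001, -0.43]
contact_force: [-0.1, -0.6, -0.2]
width: 85.3
```

```bash
python3 - <<'E'
from h import *
import pickle
im,p=snap('wrist','w2.png');pickle.dump((im,p),open('w2.pkl','wb'));o=ctrl.get_obs();print(o['eef_pos'],o['tool_rot'],o['clock'],ray(p,(256,192)))
E
```

```text
[595.37874615 208.9732865  338.63850058] [ 3.14120378e+00  4.05002810e-04 -4.30327918e-01] 3.95 (array([625.02446746, 271.87556529, 409.20706764]), array([-0.10135274, -0.26249435, -0.95959593]))
```

View pics/w2.png

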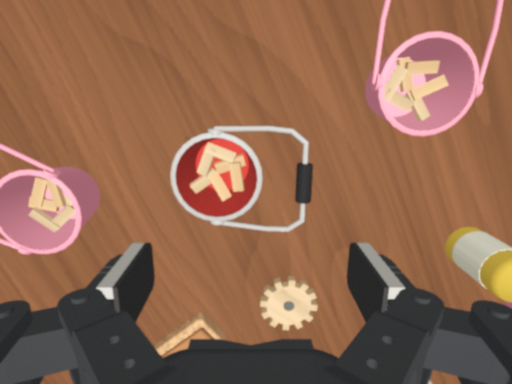

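```bash
cat > m2.py <<'E'
from m import *
print('----')
p2,im=pickle.load(open('w2.pkl','rb'))[1],pickle.load(open('w2.pkl','rb'))[0]
# grip blob
roi=im[150:215,285:325].astype(int);m=(roi.max(2)<60).astype(np.uint8)
ys,xs=np.nonzero(m);gc=(xs.mean()+285,ys.mean()+150);print('grip px',gc,len(xs))
pts=np.stack([xs,ys],1).astype(np.float32);print(cv2.minAreaRect(pts))
w=lambda x,y:ray(p2,(x,y))
g=t('grip w-sc',w(*gc),z1(148,270));g2=t('grip w-side',w(*gc),z2(556,224))
# rim ellipse: whitish
hsv=cv2.cvtColor(im,cv2.COLOR_RGB2HSV);
mm=((hsv[...,1]<60)&(hsv[...,2]>120)).astype(np.uint8);mm[:,:160]=0;mm[:,265:]=0;mm[:125]=0;mm[230:]=0
ys,xs=np.nonzero(mm);sel=np.hypot(xs-216,ys-177)<47;e=cv2.fitEllipse(np.stack([xs[sel],ys[sel]],1).astype(np.float32));print(e)
print('rim centre z76',onz(p2,e[0],76).round(1))
print('ears @70',onz(p2,(217,130),70).round(1),onz(p2,(216,222),70).round(1))
t('ear',w(217,130),z1(520,430));t('ear',w(217,130),z2(305,172));t('ear',w(216,222),z1(425,148));t('ear',w(216,222),z2(268,388))
for q in [(306,145),(304,160),(303,207),(302,215)]: print('wire',onz(p2,q,g[2]).round(1))
E
python3 m2.py | sed '1,/----/d;' | sed '1,/----/d'
python3 - <<'E'
import cv2
a=cv2.imread('pics/w2.png');cv2.imwrite('pics/w2z.png',cv2.resize(a[115:240,155:325],None,fx=4.7,fy=4.7,interpolation=cv2.INTER_CUBIC))
E
```

```text
grip px (np.float64(303.37188208616783), np.float64(182.5487528344671)) 441
((18.324138641357422, 32.489654541015625), (13.623509407043457, 37.582096099853516), 3.3664605617523193)
grip w-sc [637.7 176.8  94.9] 3.6
grip w-side [638.8 175.1  94.8] 0.1
((215.96022033691406, 176.71966552734375), (85.00106811523438, 87.5956802368164), 123.24481964111328)
rim centre z76 [558.5 213.5  76. ]
ears @70 [580.2 256.2  70. ] [534.4 166.   70. ]
ear [577.4 258.9  70.9] 7.8
ear [579.8 256.9  76.1] 2.4
ear [535.2 169.6  77.5] 3.5
ear [534.8 165.8  69.9] 0.9
wire [655.1 208.8  94.9]
wire [647.8 196.   94.9]
wire [628.7 151.5  94.9]
wire [624.5 143.9  94.9]
```

View pics/w2z.png

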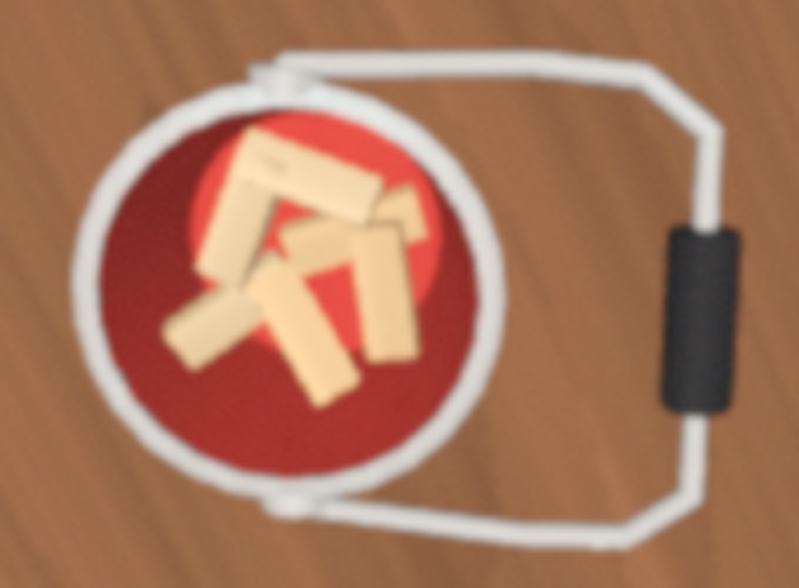

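Call:
servo_tool(
  rotation=[
    [0,0,0.005],
    [0,0,0],
    [0,0,0],
    [0,0,0],
    [0,0,0],
    [0,0,0],
    [0,0,0],
  ],
  xyz=[
    [0.0212,0.0048,0.055],
    [0.0212,0.0048,0.055],
    [0.0212,0.0048,0.055],
    [0.0212,0.0048,0.055],
    [0.0212,0.0048,0.055],
    [0,0,0],
    [0,0,0],
  ],
  grip=[0.06,0.06,0.06,0.06,0.06,0.06,0.06],
)

```text
clock: 4.65
eef_pos: [637.9, 175.5, 201.2]
tool_rot: [3.141, 0.001, -0.442]
contact_force: [0.0, 0.3, 0.6]
width: 40.1
```

```bash
python3 - <<'E'
from h import *
im,p=snap('wrist','w3.png');o=ctrl.get_obs();print(o['eef_pos'],o['tool_rot'],o['clock'],o['width'])
Rt=R.from_euler('xyz',o['tool_rot']).as_matrix();print((Rt.T@(np.array([638.5,176,94.8])-o['eef_pos'])).round(1), proj(p,[638.5,176,94.8]))
E
```

```text
[638.48529094 176.00463059 202.69407525] [-3.14056608e+00 -7.76522565e-04 -4.42104109e-01] 4.7 40.01503196157954
[-1.000e-01  1.000e-01  1.079e+02] [249.86426456 220.19782312]
```

View pics/w3.png

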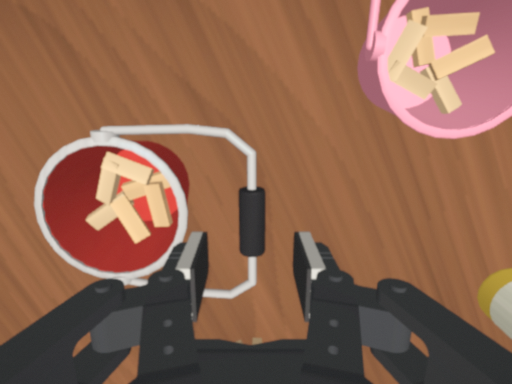

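Call:
servo_tool(
  rotation=[
    [0,0,0],
    [0,0,0],
    [0,0,0],
    [0,0,0],
    [0,0,0],
    [0,0,0],
    [0,0,0],
    [0,0,0],
  ],
  xyz=[
    [0.001,0,0.018],
    [0,0,0.018],
    [0,0,0.018],
    [0,0,0.018],
    [0,0,0.018],
    [0,0,0.018],
    [0,0,0],
    [0,0,0],
  ],
  grip=[0.3,0.3,0.3,0.3,0.3,0.3,0.3,0.3],
)

```text
clock: 5.5
eef_pos: [638.6, 175.4, 147.0]
tool_rot: [3.141, 0.001, -0.443]
contact_force: [-0.0, -0.8, -0.4]
width: 29.7
```

```bash
python3 - <<'E'
from h import *
im,p=snap('wrist','w4.png');o=ctrl.get_obs();print(o['eef_pos'],o['tool_rot'],o['clock'],o['width'],o['contact_force'])
E
```

```text
[638.8577278  175.46695637 147.53251693] [-3.14140932e+00 -1.91072582e-04 -4.42870443e-01] 5.55 29.75437188430469 [ 1.5214679  -0.26376332  0.30143948]
```

View pics/w4.png

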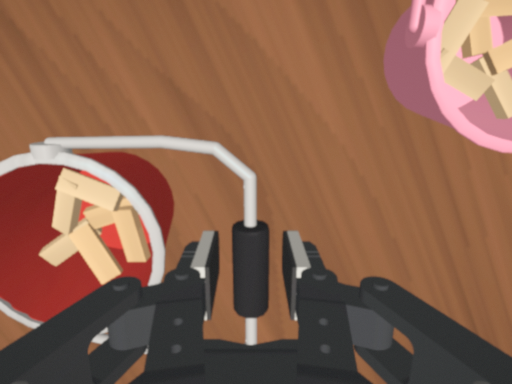

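Call:
servo_tool(
  rotation=[
    [0,0,0],
    [0,0,0],
    [0,0,0],
    [0,0,0],
    [0,0,0],
    [0,0,0],
    [0,0,0],
  ],
  xyz=[
    [0,0,0],
    [0,0,0],
    [0,0,0],
    [0,0,0],
    [0,0,0],
    [0,0,0],
    [0,0,0],
  ],
  grip=[1,1,1,1,1,1,1],
  grip_force=25,
)

```text
clock: 6.25
eef_pos: [638.9, 175.5, 147.5]
tool_rot: [-3.141, -0.0, -0.443]
contact_force: [-0.1, 1.0, 0.6]
width: 15.0
```

```bash
python3 - <<'E'
from h import *
for _ in range(4):
  o=ctrl.get_obs();print(o['eef_pos'].round(1),o['width'],o['contact_force'].round(2))
import math
# arc plan: from th0 to pi/2, steps
r=92
for th0 in(.26,.28):
  th=np.linspace(th0,math.pi/2,16);print(np.diff(r*np.cos(th)).round(1),np.diff(r*np.sin(th)).round(1))
E
```

```text
[638.9 175.5 147.5] 14.993490990745661 [-0.11  0.98  0.57]
[638.9 175.5 147.5] 14.993490990745661 [-0.11  0.98  0.57]
[638.9 175.5 147.5] 14.993490990745661 [-0.11  0.98  0.57]
[638.9 175.5 147.5] 14.993490990745661 [-0.11  0.98  0.57]
[-2.4 -3.1 -3.7 -4.3 -4.9 -5.4 -5.9 -6.4 -6.8 -7.1 -7.4 -7.7 -7.8 -8.
 -8. ] [7.7 7.4 7.1 6.8 6.4 5.9 5.4 4.9 4.3 3.7 3.1 2.4 1.7 1.1 0.4]
[-2.5 -3.1 -3.8 -4.3 -4.9 -5.4 -5.9 -6.3 -6.7 -7.  -7.3 -7.6 -7.7 -7.8
 -7.9] [7.5 7.3 7.  6.6 6.2 5.8 5.3 4.8 4.2 3.6 3.  2.3 1.7 1.  0.3]
```

```bash
python3 -c "
import numpy as np
t=np.linspace(.275,np.pi/2,31);print((np.diff(92*np.cos(t))/500).round(4).tolist());print((-np.diff(92*np.sin(t))/500).round(4).tolist())"
```

```text
[-0.0023, -0.0026, -0.003, -0.0033, -0.0036, -0.0039, -0.0042, -0.0045, -0.0048, -0.005, -0.0053, -0.0055, -0.0058, -0.006, -0.0062, -0.0064, -0.0066, -0.0068, -0.007, -0.0071, -0.0073, -0.0074, -0.0075, -0.0076, -0.0077, -0.0078, -0.0079, -0.0079, -0.0079, -0.0079]
[-0.0076, -0.0075, -0.0074, -0.0072, -0.0071, -0.0069, -0.0068, -0.0066, -0.0064, -0.0062, -0.0059, -0.0057, -0.0055, -0.0052, -0.0049, -0.0047, -0.0044, -0.0041, -0.0038, -0.0035, -0.0032, -0.0029, -0.0025, -0.0022, -0.0019, -0.0015, -0.0012, -0.0009, -0.0005, -0.0002]
```

Call:
servo_tool(
  rotation=[
    [0,0,0],
    [0,0,0],
    [0,0,0],
    [0,0,0],
    [0,0,0],
    [0,0,0],
    [0,0,0],
    [0,0,0],
    [0,0,0],
    [0,0,0],
  ],
  xyz=[
    [-0.0023,0,-0.0076],
    [-0.0026,0,-0.0075],
    [-0.003,0,-0.0074],
    [-0.0033,0,-0.0072],
    [-0.0036,0,-0.0071],
    [-0.0039,0,-0.0069],
    [-0.0042,0,-0.0068],
    [-0.0045,0,-0.0066],
    [-0.0048,0,-0.0064],
    [-0.005,0,-0.0062],
  ],
  grip=[1,1,1,1,1,1,1,1,1,1],
)

```text
clock: 7.25
eef_pos: [621.9, 183.5, 182.7]
tool_rot: [-3.141, -0.0, -0.443]
contact_force: [2.6, -0.9, 1.9]
width: 14.7
```

```bash
python3 - <<'E'
from h import *
im,p=snap('wrist','w5.png');o=ctrl.get_obs();print(o['eef_pos'].round(1),o['tool_rot'],o['clock'],o['width'],o['contact_force'].round(2),o['torque'].round(2))
im,p=snap('side','s5.png')
cv2.imwrite('pics/s5z.png',cv2.resize(im[140:220,170:270,::-1],None,fx=7,fy=7,interpolation=cv2.INTER_CUBIC))
E
```

```text
[621.7 183.8 183.3] [-3.14087100e+00 -6.85039281e-04 -4.42499515e-01] 7.3 14.839588850089237 [ 2.2  -1.81  2.27] [-0.26 -0.45  0.  ]
```

View pics/s5z.png

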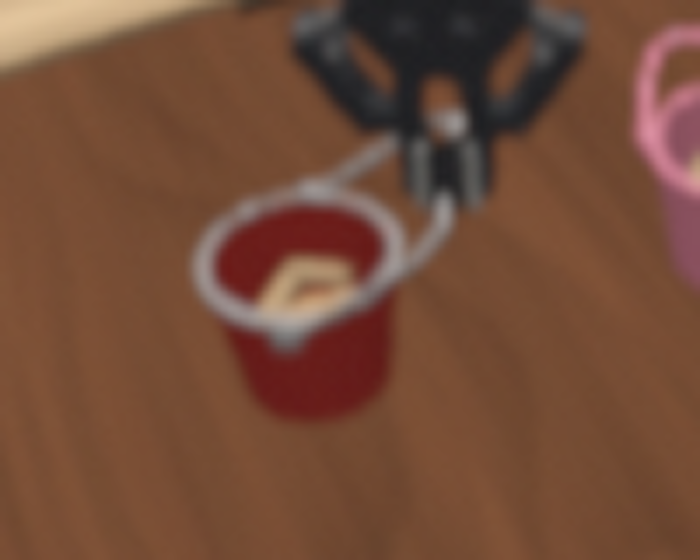

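View pics/w5.png

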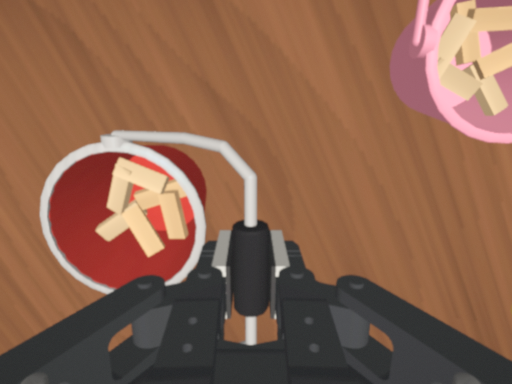

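Call:
servo_tool(
  rotation=[
    [0,0,0],
    [0,0,0],
    [0,0,0],
    [0,0,0],
    [0,0,0],
    [0,0,0],
    [0,0,0],
  ],
  xyz=[
    [0.0014,0,-0.0014],
    [-0.0053,0,-0.0059],
    [-0.0055,0,-0.0057],
    [-0.0058,0,-0.0055],
    [-0.006,0,-0.0052],
    [-0.0062,0,-0.0049],
    [0,0,0],
  ],
  grip=[1,1,1,1,1,1,1],
)

```text
clock: 8.05
eef_pos: [609.6, 189.6, 197.6]
tool_rot: [-3.141, -0.001, -0.442]
contact_force: [2.4, -2.4, 3.8]
width: 14.7
```

```bash
cat > st.py <<'E'
from h import *
o=ctrl.get_obs();print(o['eef_pos'].round(1),o['tool_rot'].round(3),o['clock'],o['width'].round(1),o['contact_force'].round(2),o['torque'].round(2))
Rt=R.from_euler('xyz',o['tool_rot']).as_matrix();print('F tool',(Rt.T@o['contact_force']).round(1))
E
python3 st.py
```

```text
Traceback (most recent call last):
  File "st.py", line 2, in <module>
    o=ctrl.get_obs();print(o['eef_pos'].round(1),o['tool_rot'].round(3),o['clock'],o['width'].round(1),o['contact_force'].round(2),o['torque'].round(2))
                                                                                   ^^^^^^^^^^^^^^^^
AttributeError: 'float' object has no attribute 'round'
```

Call:
servo_tool(
  rotation=[
    [0,0,0],
    [0,0,0],
    [0,0,0],
  ],
  xyz=[
    [0.0012,0,-0.0016],
    [0.0012,0,-0.0016],
    [0,0,0],
  ],
  grip=[1,1,1],
)

```text
clock: 8.35
eef_pos: [610.3, 188.7, 197.8]
tool_rot: [3.141, 0.001, -0.443]
contact_force: [2.3, -0.6, 3.0]
width: 15.0
```

```bash
sed -i "s/o\['width'\].round(1)/round(o['width'],1)/" st.py
python3 st.py
```

```text
[610.3 188.7 197.8] [ 3.141e+00  1.000e-03 -4.430e-01] 8.35 15.0 [ 2.26 -0.55  3.02] [-0.29 -0.32 -0.11]
F tool [ 2.3 -0.5 -3. ]
```

Call:
servo_tool(
  rotation=[
    [0,0,0],
    [0,0,0],
    [0,0,0],
  ],
  xyz=[
    [0.0015,0,-0.0022],
    [0.0015,0,-0.0022],
    [0,0,0],
  ],
  grip=[1,1,1],
)

```text
clock: 8.65
eef_pos: [610.6, 188.3, 198.8]
tool_rot: [3.14, 0.004, -0.442]
contact_force: [-1.5, 1.1, -3.3]
width: 14.7
```

```bash
python3 st.py
```

```text
[610.6 188.3 198.8] [ 3.14   0.004 -0.442] 8.65 14.7 [-1.53  1.1  -3.35] [ 0.24  0.26 -0.01]
F tool [-1.8 -0.3  3.4]
```

```bash
python3 -c "
import numpy as np
t=np.linspace(.893,np.pi/2,17);print((np.diff(92*np.cos(t))/500).round(4).tolist());print((-np.diff(92*np.sin(t))/500).round(4).tolist())"
```

```text
[-0.0062, -0.0064, -0.0066, -0.0067, -0.0069, -0.007, -0.0072, -0.0073, -0.0074, -0.0075, -0.0076, -0.0077, -0.0077, -0.0078, -0.0078, -0.0078]
[-0.0048, -0.0045, -0.0042, -0.0039, -0.0036, -0.0034, -0.0031, -0.0027, -0.0024, -0.0021, -0.0018, -0.0015, -0.0012, -0.0008, -0.0005, -0.0002]
```

Call:
servo_tool(
  rotation=[
    [0,0,0],
    [0,0,0],
    [0,0,0],
    [0,0,0],
    [0,0,0],
    [0,0,0],
    [0,0,0],
  ],
  xyz=[
    [-0.0016,0,0.002],
    [-0.0062,0,-0.0048],
    [-0.0064,0,-0.0045],
    [-0.0066,0,-0.0042],
    [-0.0067,0,-0.0039],
    [-0.0069,0,-0.0036],
    [0,0,0],
  ],
  grip=[1,1,1,1,1,1,1],
)

```text
clock: 9.35
eef_pos: [596.1, 195.8, 210.4]
tool_rot: [-3.141, -0.0, -0.442]
contact_force: [-0.5, -0.3, -1.3]
width: 15.0
```

```bash
python3 st.py
```

```text
[596.1 195.8 210.4] [-3.141 -0.    -0.442] 9.35 15.0 [-0.52 -0.33 -1.28] [ 0.03  0.2  -0.01]
F tool [-0.3  0.5  1.3]
```

Call:
servo_tool(
  rotation=[
    [0,0,0],
    [0,0,0],
    [0,0,0],
    [0,0,0],
    [0,0,0],
    [0,0,0],
    [0,0,0],
  ],
  xyz=[
    [-0.007,0,-0.0032],
    [-0.0072,0,-0.003],
    [-0.0073,0,-0.0026],
    [-0.0074,0,-0.0023],
    [-0.0075,0,-0.002],
    [-0.0076,0,-0.0018],
    [0,0,0],
  ],
  grip=[1,1,1,1,1,1,1],
)

```text
clock: 10.05
eef_pos: [576.0, 205.2, 217.4]
tool_rot: [3.141, 0.0, -0.442]
contact_force: [-0.0, 0.5, -2.9]
width: 15.0
```

```bash
python3 st.py
```

```text
[576.  205.2 217.4] [ 3.141  0.    -0.442] 10.05 15.0 [-0.04  0.55 -2.86] [ 0.09  0.1  -0.  ]
F tool [-0.3 -0.5  2.9]
```

Call:
servo_tool(
  rotation=[
    [0,0,0],
    [0,0,0],
    [0,0,0],
    [0,0,0],
    [0,0,0],
    [0,0,0],
  ],
  xyz=[
    [-0.0077,0,0],
    [-0.0077,0,-0.0005],
    [-0.0078,0,-0.0004],
    [-0.0078,0,-0.0003],
    [-0.0078,0,-0.0002],
    [0,0,0],
  ],
  grip=[1,1,1,1,1,1],
)

```text
clock: 10.65
eef_pos: [558.6, 213.5, 218.4]
tool_rot: [-3.141, -0.0, -0.442]
contact_force: [-0.5, -0.4, 1.0]
width: 14.8
```

```bash
python3 st.py;python3 - <<'E'
from h import *
im,p=snap('side','s6.png')
im2,p=snap('scene','c6.png')
f=lambda i,x,y:cv2.resize(i[y:y+80,x:x+80,::-1],None,fx=5,fy=5,interpolation=cv2.INTER_CUBIC)
cv2.imwrite('pics/z6.png',np.hstack([f(im,175,130),f(im2,280,215)]))
E
```

```text
[558.6 213.5 218.4] [-3.141 -0.    -0.442] 10.65 14.8 [-0.47 -0.4   1.  ] [-0.17  0.12  0.02]
F tool [-0.3  0.6 -1. ]
```

View pics/z6.png

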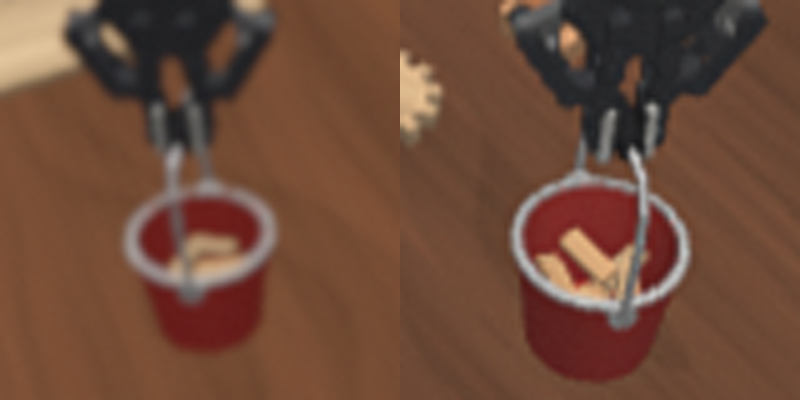

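Call:
servo_tool(
  rotation=[
    [0,0,0],
    [0,0,0],
    [0,0,0],
    [0,0,0],
    [0,0,0],
    [0,0,0],
    [0,0,0],
    [0,0,0],
    [0,0,0],
    [0,0,0],
  ],
  xyz=[
    [0,0,0],
    [0,0,0],
    [0,0,-0.003],
    [0,0,-0.005],
    [0,0,-0.005],
    [0,0,-0.005],
    [0,0,-0.005],
    [0,0,-0.005],
    [0,0,-0.004],
    [0,0,-0.003],
  ],
  grip=[1,1,1,1,1,1,1,1,1,1],
  grip_force=60,
)

```text
clock: 11.75
eef_pos: [559.1, 213.3, 235.8]
tool_rot: [-3.141, -0.0, -0.443]
contact_force: [-0.6, 0.0, -5.7]
width: 14.0
```

```bash
python3 st.py;python3 - <<'E'
from h import *
import pickle
p=pickle.load(open('w2.pkl','rb'))[1];print('glue',onz(p,(470,245),150),onz(p,(495,275),130))
im,p=snap('side','s7.png')
im2,p=snap('scene','c7.png')
f=lambda i,x,y:cv2.resize(i[y:y+80,x:x+80,::-1],None,fx=5,fy=5,interpolation=cv2.INTER_CUBIC)
cv2.imwrite('pics/z7.png',np.hstack([f(im,175,120),f(im2,280,205)]))
E
```

```text
[559.1 213.3 235.8] [-3.141 -0.    -0.443] 11.75 14.0 [-0.64  0.04 -5.7 ] [ 0.03 -0.06 -0.01]
F tool [-0.6  0.2  5.7]
glue [745.97427606  80.30985172 150.        ] [768.95562052  24.86304721 130.        ]
```

View pics/z7.png

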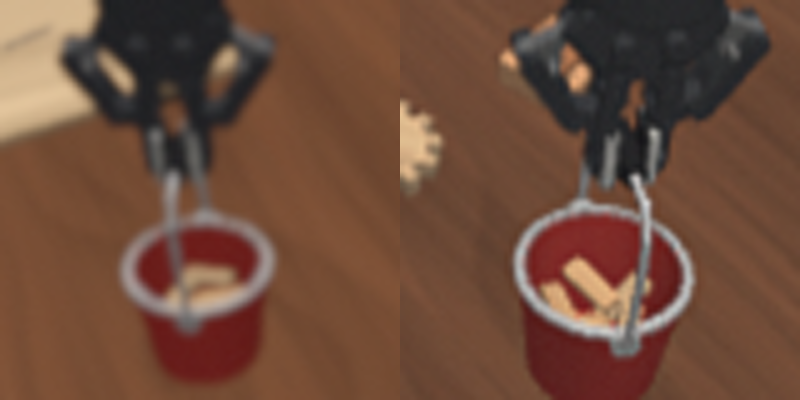

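Call:
servo_tool(
  rotation=[
    [0,0,0],
    [0,0,0],
    [0,0,0],
    [0,0,0],
    [0,0,0],
    [0,0,0],
    [0,0,0],
    [0,0,0],
    [0,0,0],
    [0,0,0],
  ],
  xyz=[
    [0,0,-0.01],
    [0,0,-0.02],
    [0,0,-0.025],
    [0,0,-0.03],
    [0,0,-0.03],
    [0.0023,0.0097,-0.025],
    [0.0046,0.0195,-0.02],
    [0.0069,0.0292,-0.015],
    [0.0092,0.039,-0.01],
    [0.0115,0.0487,-0.005],
  ],
  grip=[1,1,1,1,1,1,1,1,1,1],
)

```text
clock: 12.85
eef_pos: [542.8, 138.5, 331.1]
tool_rot: [-3.142, -0.0, -0.442]
contact_force: [-0.6, 0.1, -5.0]
width: 14.2
```

Call:
servo_tool(
  rotation=[
    [0,0,0],
    [0,0,0],
    [0,0,0],
    [0,0,0],
    [0,0,0],
    [0,0,0],
    [0,0,0],
    [0,0,0],
    [0,0,0],
    [0,0,0],
  ],
  xyz=[
    [0.0115,0.0487,0],
    [0.0115,0.0487,0],
    [0.0115,0.0487,0],
    [0.0115,0.0487,0],
    [0.0115,0.0487,0],
    [0.0115,0.0487,0],
    [0.0115,0.0487,0],
    [0.0115,0.0487,0],
    [0.0115,0.0487,0],
    [0.0115,0.0487,0],
  ],
  grip=[1,1,1,1,1,1,1,1,1,1],
)

```text
clock: 13.85
eef_pos: [489.4, -106.7, 330.7]
tool_rot: [3.141, 0.001, -0.444]
contact_force: [0.0, 0.6, -5.7]
width: 14.0
```

Call:
servo_tool(
  rotation=[
    [0,0,0],
    [0,0,0],
    [0,0,0],
    [0,0,0],
    [0,0,0],
    [0,0,0],
    [0,0,0],
    [0,0,0],
    [0,0,0],
  ],
  xyz=[
    [0.0115,0.0487,0],
    [0.0115,0.0487,0],
    [0.0115,0.0487,0],
    [0.0115,0.0487,0],
    [0.0092,0.039,0],
    [0.0069,0.0292,0],
    [0.0046,0.0195,0],
    [0.0023,0.0097,0],
    [0,0,0],
  ],
  grip=[1,1,1,1,1,1,1,1,1],
)

```text
clock: 14.75
eef_pos: [459.2, -251.9, 330.5]
tool_rot: [-3.141, 0.0, -0.443]
contact_force: [0.4, -0.3, -5.4]
width: 14.0
```

```bash
python3 st.py
```

```text
[ 459.2 -251.9  330.5] [-3.141  0.    -0.443] 14.75 14.0 [ 0.44 -0.33 -5.37] [-0.04  0.01 -0.02]
F tool [0.5 0.1 5.4]
```

Call:
servo_tool(
  rotation=[
    [0,0,-0.015],
    [0,0,-0.03],
    [0,0,-0.035],
    [0,0,-0.035],
    [0,0,-0.035],
    [0,0,-0.035],
    [0,0,-0.035],
    [0,0,-0.035],
    [0,0,-0.03],
    [0,0,-0.017],
  ],
  xyz=[
    [0,0,0],
    [0,0,0],
    [0,0,0],
    [0,0,0],
    [0,0,0],
    [0,0,0],
    [0,0,0],
    [0,0,0],
    [0,0,0],
    [0,0,0],
  ],
  grip=[1,1,1,1,1,1,1,1,1,1],
)

```text
clock: 15.75
eef_pos: [459.8, -250.5, 330.5]
tool_rot: [-3.141, -0.0, 0.193]
contact_force: [-0.4, 0.1, -4.9]
width: 14.0
```

```bash
python3 st.py; python3 - <<'E'
from h import *
o=ctrl.get_obs()
Rt=R.from_euler('xyz',o['tool_rot']).as_matrix();print((Rt.T@(np.array([554.5,-247.5,310])-o['eef_pos'])).round(1))
im,p=snap('side','s8.png');im2,p=snap('wrist','w8.png')
cv2.imwrite('pics/z8.png',np.hstack([cv2.resize(im[150:310,190:350,::-1],(400,400)),cv2.resize(im2[:,:,::-1],(400,400))]))
E
```

```text
[ 459.8 -250.5  330.5] [-3.141 -0.     0.193] 15.75 14.0 [-0.37  0.11 -4.86] [0.04 0.   0.  ]
F tool [-0.3 -0.2  4.9]
[93.5 15.3 20.5]
```

View pics/z8.png

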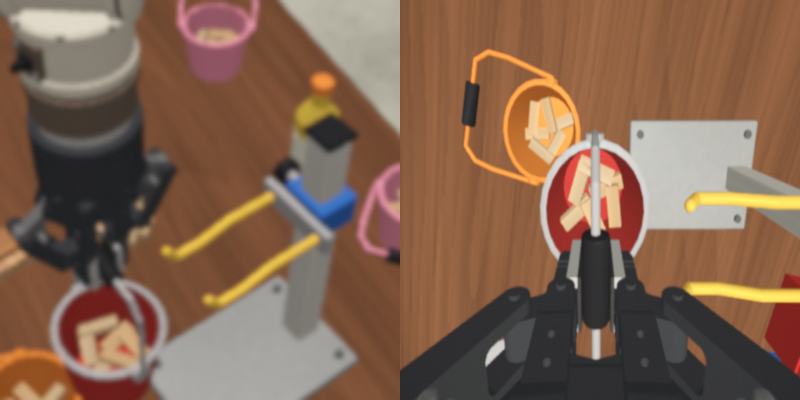

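```bash
python3 - <<'E'
import cv2
a=cv2.imread('pics/w8.png');cv2.imwrite('pics/w8z.png',cv2.resize(a[170:330,330:512],None,fx=4,fy=4,interpolation=cv2.INTER_CUBIC))
E
```

```text
(no output)
```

View pics/w8z.png

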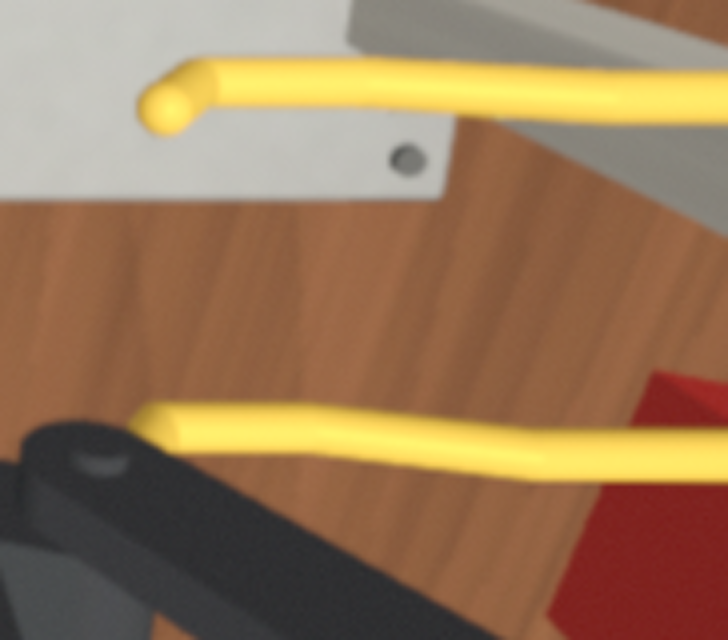

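```bash
python3 - <<'E'
from h import *
from scipy.optimize import brentq
o=ctrl.get_obs();p=ctrl.camera_params('wrist')
Rt=R.from_euler('xyz',o['tool_rot']).as_matrix();E=o['eef_pos']
u=lambda x,y:((x+.5)/4-.5+330,(y+.5)/4-.5+170)
tl=lambda q,z:Rt.T@(onz(p,u(*q),z)-E)
for n,a,b in [('run',(690,97),(690,456)),('run',(620,96),(620,455)),('seat',(250,83),(250,427)),('seat',(280,83),(280,427))]:
    z=brentq(lambda z:np.linalg.norm(onz(p,u(*a),z)[:2]-onz(p,u(*b),z)[:2])-60,100,300)
    print(n,z,tl(a,z),tl(b,z))
print('tip1',tl((165,107),221),onz(p,u(165,107),221))
print('bolts',[onz(p,u(408,160),12).round(1)])
E
```

```text
run 219.34222605752888 [146.3552718  -14.72829284 111.17446965] [158.55259841  44.01882719 111.14112533]
run 218.89387128400978 [136.62813106 -14.75187062 111.62294498] [148.01462173  44.1577781  111.58951772]
seat 207.53232600234304 [ 88.07592161 -13.4930557  122.98431532] [ 95.05714054  46.09940559 122.95055059]
seat 207.63783930622463 [ 92.63352342 -13.5197944  122.87876691] [ 99.97944815  46.02880971 122.84502295]
tip1 [ 70.19745052 -13.76794166 109.51699152] [ 525.99106551 -223.67771532  221.        ]
bolts [array([ 697.2, -273.6,   12. ])]
```

Call:
servo_tool(
  rotation=[
    [0,0,0],
    [0,0,0],
    [0,0,0],
    [0,0,0],
    [0,0,0],
    [0,0,0],
  ],
  xyz=[
    [0,0.004,0.005],
    [0,0.007,0.01],
    [0,0.007,0.01],
    [0,0.007,0.01],
    [0,0.004,0.005],
    [0,0.002,0],
  ],
  grip=[1,1,1,1,1,1],
)

```text
clock: 16.45
eef_pos: [462.1, -267.0, 309.7]
tool_rot: [-3.141, 0.001, 0.189]
contact_force: [0.2, 0.4, -4.8]
width: 13.9
```

Call:
servo_tool(
  rotation=[
    [0,0,0],
    [0,0,0],
    [0,0,0],
    [0,0,0],
    [0,0,0],
    [0,0,0],
    [0,0,0],
    [0,0,0],
    [0,0,0],
    [0,0,0],
  ],
  xyz=[
    [0.006,0,0],
    [0.012,0,0],
    [0.018,0,0],
    [0.022,0,0],
    [0.025,0,0],
    [0.025,0,0],
    [0.025,0,0],
    [0.022,0,0],
    [0.018,0,0],
    [0.012,0,0],
  ],
  grip=[1,1,1,1,1,1,1,1,1,1],
)

```text
clock: 17.45
eef_pos: [554.2, -249.0, 310.2]
tool_rot: [-3.141, 0.0, 0.19]
contact_force: [-0.8, -0.2, -6.1]
width: 14.1
```

Call:
servo_tool(
  rotation=[
    [0,0,0],
    [0,0,0],
    [0,0,0],
    [0,0,0],
    [0,0,0],
  ],
  xyz=[
    [0.005,0,0],
    [0,0,0],
    [0,0,0],
    [0,0,0],
    [0,0,0],
  ],
  grip=[1,1,1,1,1],
)

```text
clock: 17.95
eef_pos: [555.3, -249.1, 310.7]
tool_rot: [3.141, -0.0, 0.189]
contact_force: [-0.3, -0.7, -4.6]
width: 14.0
```

```bash
python3 st.py; python3 - <<'E'
from h import *
im2,p=snap('wrist','w9.png');im,p=snap('side','s9.png');im3,p=snap('scene','c9.png')
cv2.imwrite('pics/z9.png',np.hstack([cv2.resize(im[160:320,230:390,::-1],(400,400)),cv2.resize(im3[100:220,170:290,::-1],(400,400))]))
o=ctrl.get_obs();Rt=R.from_euler('xyz',o['tool_rot']).as_matrix();print((Rt.T@(np.array([554.5,-247.5,310])-o['eef_pos'])).round(1))
E
```

```text
[ 555.3 -249.1  310.7] [ 3.141 -0.     0.189] 17.95 14.0 [-0.31 -0.66 -4.6 ] [0.04 0.01 0.03]
F tool [-0.4  0.6  4.6]
[-0.7 -1.7  0.7]
```

View pics/z9.png

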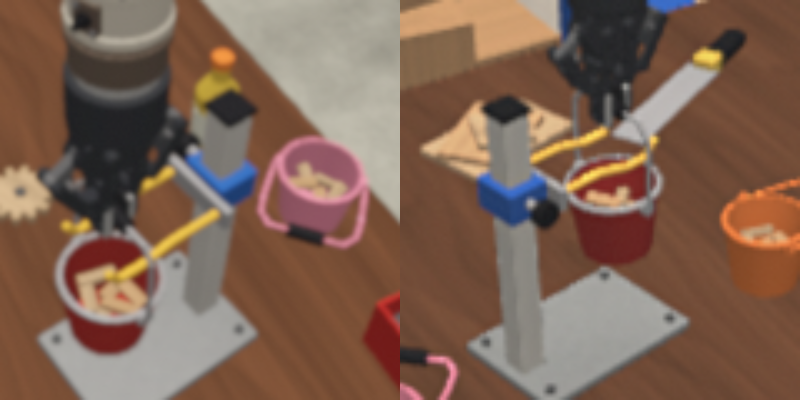

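View pics/w9.png

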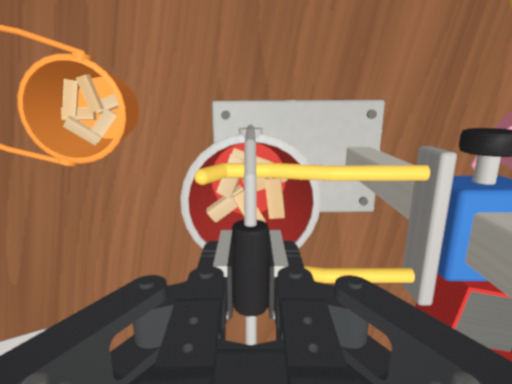

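```bash
python3 - <<'E'
from h import *
o=ctrl.get_obs();p=ctrl.camera_params('wrist')
Rt=R.from_euler('xyz',o['tool_rot']).as_matrix();E=o['eef_pos']
tl=lambda q,z:(Rt.T@(onz(p,q,z)-E)).round(1)
print('prong1 seat',tl((250,171.5),206),'run',tl((380,172.5),214),'prong2 run',tl((350,275.5),214),'tip',tl((203,177),221))
# roller: top visible end edge near z ~ 254 (top silhouette)
print('roller ends',tl((250,223),254),tl((251,314),254),tl((250,223),262),tl((251,314),262))
print('wire x',tl((251,150),250))
E
```

```text
prong1 seat [  0.5 -29.6 104.7] run [ 68.7 -30.8  96.7] prong2 run [58.  29.9 96.7] tip [-23.3 -30.2  89.7]
roller ends [  0.5 -18.4  56.7] [ 0.9 25.9 56.7] [  0.5 -21.6  48.7] [ 0.9 19.9 48.7]
wire x [  0.9 -48.4  60.7]
```

Call:
servo_tool(
  rotation=[
    [0,0,0],
    [0,0,0],
    [0,0,0],
    [0,0,0],
    [0,0,0],
    [0,0,0],
    [0,0,0],
    [0,0,0],
  ],
  xyz=[
    [0.002,0,0.005],
    [0.001,0,0.01],
    [0,0,0.012],
    [0,0,0.012],
    [0,0,0.01],
    [0,0,0.009],
    [0,0,0.006],
    [0,0,0.003],
  ],
  grip=[1,1,1,1,1,1,1,1],
)

```text
clock: 18.9
eef_pos: [557.0, -248.6, 276.5]
tool_rot: [-3.141, 0.001, 0.19]
contact_force: [-0.2, -0.1, -5.7]
width: 14.1
```

Call:
servo_tool(
  rotation=[
    [0,0,0],
    [0,0,0],
    [0,0,0],
    [0,0,0],
    [0,0,0],
    [0,0,0],
  ],
  xyz=[
    [0,0,0.001],
    [0,0,0.001],
    [0,0,0.001],
    [0,0,0.001],
    [0,0,0],
    [0,0,0],
  ],
  grip=[1,1,1,1,1,1],
)

```text
clock: 19.5
eef_pos: [557.2, -248.6, 275.1]
tool_rot: [3.142, -0.0, 0.19]
contact_force: [-0.4, -0.6, -5.4]
width: 14.1
```

Call:
servo_tool(
  rotation=[
    [0,0,0],
    [0,0,0],
    [0,0,0],
    [0,0,0],
    [0,0,0],
    [0,0,0],
  ],
  xyz=[
    [0,0,0.001],
    [0,0,0.001],
    [0,0,0.001],
    [0,0,0.001],
    [0,0,0],
    [0,0,0],
  ],
  grip=[1,1,1,1,1,1],
)

```text
clock: 20.1
eef_pos: [557.2, -248.6, 273.0]
tool_rot: [-3.142, -0.0, 0.19]
contact_force: [0.2, 1.1, -5.6]
width: 14.0
```

Call:
servo_tool(
  rotation=[
    [0,0,0],
    [0,0,0],
    [0,0,0],
    [0,0,0],
    [0,0,0],
    [0,0,0],
  ],
  xyz=[
    [0,0,0.001],
    [0,0,0.001],
    [0,0,0.001],
    [0,0,0.001],
    [0,0,0],
    [0,0,0],
  ],
  grip=[1,1,1,1,1,1],
)

```text
clock: 20.7
eef_pos: [557.1, -248.6, 271.0]
tool_rot: [-3.142, 0.0, 0.19]
contact_force: [1.3, -0.3, -5.2]
width: 14.1
```

Call:
servo_tool(
  rotation=[
    [0,0,0],
    [0,0,0],
    [0,0,0],
    [0,0,0],
    [0,0,0],
  ],
  xyz=[
    [0,0,0.001],
    [0,0,0.001],
    [0,0,0.001],
    [0,0,0],
    [0,0,0],
  ],
  grip=[1,1,1,1,1],
)

```text
clock: 21.2
eef_pos: [557.1, -248.6, 269.5]
tool_rot: [-3.142, 0.0, 0.19]
contact_force: [-0.4, 0.2, -4.8]
width: 13.8
```

Call:
servo_tool(
  rotation=[
    [0,0,0],
    [0,0,0],
    [0,0,0],
    [0,0,0],
    [0,0,0],
  ],
  xyz=[
    [0,0,0.001],
    [0,0,0.001],
    [0,0,0.001],
    [0,0,0],
    [0,0,0],
  ],
  grip=[1,1,1,1,1],
)

```text
clock: 21.7
eef_pos: [557.2, -248.7, 268.3]
tool_rot: [3.141, -0.0, 0.19]
contact_force: [-0.4, 1.6, -3.3]
width: 13.7
```

```bash
python3 st.py
```

```text
[ 557.2 -248.7  268.3] [ 3.141 -0.     0.19 ] 21.7 13.7 [-0.36  1.57 -3.28] [0.02 0.08 0.06]
F tool [-0.1 -1.6  3.3]
```

Contact was felt at a TCP z of about 269, and the load is starting to transfer. I'll keep going down gently.

Call:
servo_tool(
  rotation=[
    [0,0,0],
    [0,0,0],
    [0,0,0],
    [0,0,0],
    [0,0,0],
  ],
  xyz=[
    [0,0,0.001],
    [0,0,0.001],
    [0,0,0],
    [0,0,0],
    [0,0,0],
  ],
  grip=[1,1,1,1,1],
)

```text
clock: 22.2
eef_pos: [557.2, -248.7, 267.2]
tool_rot: [3.141, -0.0, 0.19]
contact_force: [-0.8, 0.5, -1.5]
width: 14.1
```

Call:
servo_tool(
  rotation=[
    [0,0,0],
    [0,0,0],
    [0,0,0],
    [0,0,0],
    [0,0,0],
  ],
  xyz=[
    [0,0,0.001],
    [0,0,0.001],
    [0,0,0],
    [0,0,0],
    [0,0,0],
  ],
  grip=[1,1,1,1,1],
)

```text
clock: 22.7
eef_pos: [557.2, -248.6, 266.2]
tool_rot: [3.141, -0.0, 0.19]
contact_force: [-1.5, -0.4, -1.6]
width: 13.7
```

Call:
servo_tool(
  rotation=[
    [0,0,0],
    [0,0,0],
    [0,0,0],
    [0,0,0],
    [0,0,0],
  ],
  xyz=[
    [0,0,0.001],
    [0,0,0.001],
    [0,0,0],
    [0,0,0],
    [0,0,0],
  ],
  grip=[1,1,1,1,1],
)

```text
clock: 23.2
eef_pos: [557.2, -248.7, 265.2]
tool_rot: [3.141, -0.0, 0.19]
contact_force: [-0.8, 0.1, 0.2]
width: 13.9
```

```bash
python3 st.py; python3 - <<'E'
from h import *
im2,p=snap('wrist','w10.png');im,p=snap('side','s10.png');im3,p=snap('scene','c10.png')
cv2.imwrite('pics/z10.png',np.hstack([cv2.resize(im2[100:340,130:370,::-1],(400,400)),cv2.resize(im3[100:220,170:290,::-1],(400,400))]))
E
```

```text
[ 557.2 -248.7  265.2] [ 3.141 -0.     0.19 ] 23.2 13.9 [-0.83  0.13  0.25] [0.08 0.09 0.03]
F tool [-0.8 -0.3 -0.2]
```

View pics/z10.png

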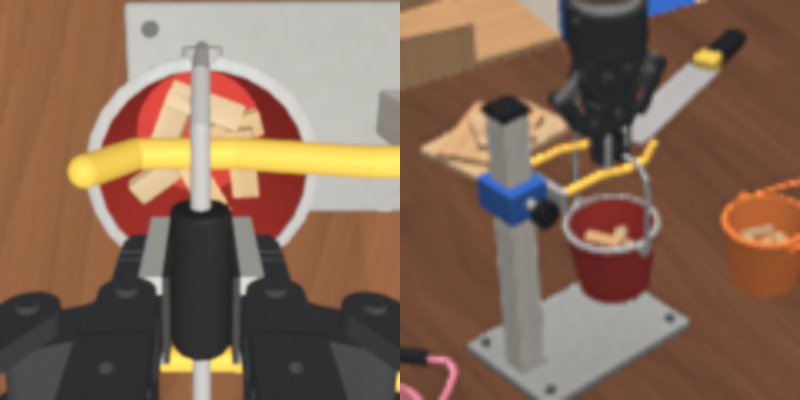

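Call:
servo_tool(
  rotation=[
    [0,0,0],
    [0,0,0],
    [0,0,0],
    [0,0,0],
    [0,0,0],
    [0,0,0],
    [0,0,0],
    [0,0,0],
  ],
  xyz=[
    [0,0,0],
    [0,0,0],
    [0,0,0],
    [0,0,0],
    [0,0,0],
    [0,0,0],
    [0,0,0],
    [0,0,0],
  ],
  grip=[0.55,0.5,0.45,0.4,0.3,0.2,0.15,0.15],
)

```text
clock: 24.15
eef_pos: [557.1, -248.6, 265.0]
tool_rot: [-3.142, 0.0, 0.19]
contact_force: [-0.1, 0.7, 0.3]
width: 36.2
```

```bash
python3 st.py; python3 - <<'E'
from h import *
im2,p=snap('wrist','w11.png');im3,p=snap('scene','c11.png')
cv2.imwrite('pics/z11.png',np.hstack([cv2.resize(im2[100:340,130:370,::-1],(400,400)),cv2.resize(im3[100:220,170:290,::-1],(400,400))]))
E
```

```text
[ 557.1 -248.6  265. ] [-3.142  0.     0.19 ] 24.15 36.2 [-0.12  0.66  0.32] [ 0.03 -0.01 -0.02]
F tool [ 0.  -0.7 -0.3]
```

View pics/z11.png

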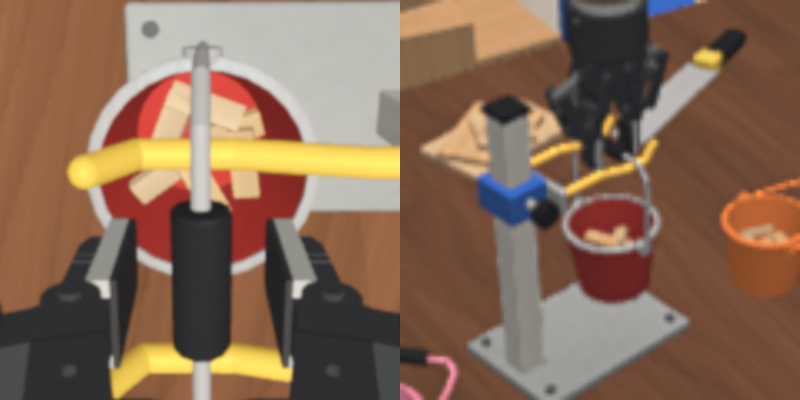

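The jaws are open and the pail didn't move. I'll withdraw straight up.

Call:
servo_tool(
  rotation=[
    [0,0,0],
    [0,0,0],
    [0,0,0],
    [0,0,0],
    [0,0,0],
    [0,0,0],
    [0,0,0],
    [0,0,0],
    [0,0,0],
    [0,0,0],
  ],
  xyz=[
    [0,0,-0.005],
    [0,0,-0.01],
    [0,0,-0.015],
    [0,0,-0.02],
    [0,0,-0.025],
    [0,0,-0.03],
    [0,0,-0.03],
    [0,0,-0.03],
    [0,0,-0.02],
    [0,0,0],
  ],
  grip=[0.15,0.15,0.15,0.15,0.15,0.15,0.15,0.15,0.15,0.15],
)

```text
clock: 25.25
eef_pos: [557.7, -248.9, 360.0]
tool_rot: [3.139, -0.004, 0.19]
contact_force: [0.8, -0.7, 0.5]
width: 36.5
```

```bash
python3 st.py; python3 - <<'E'
from h import *
im2,p=snap('wrist','w12.png');im3,p=snap('scene','c12.png');im,p=snap('side','s12.png')
c=lambda i,y,x:cv2.resize(i[y:y+140,x:x+140,::-1],(390,390))
cv2.imwrite('pics/z12.png',np.hstack([c(im,160,220),c(im3,90,160)]))
E
```

```text
[ 557.7 -248.9  360. ] [ 3.139 -0.004  0.19 ] 25.25 36.5 [ 0.83 -0.74  0.53] [-0.   -0.01  0.07]
F tool [ 0.7  0.9 -0.5]
```

View pics/z12.png

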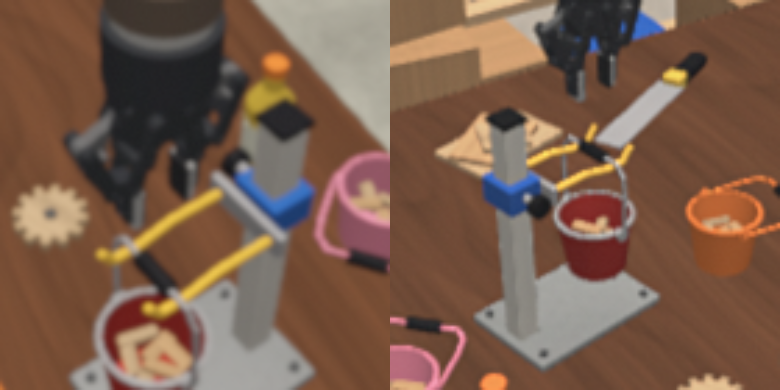

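View pics/w12.png

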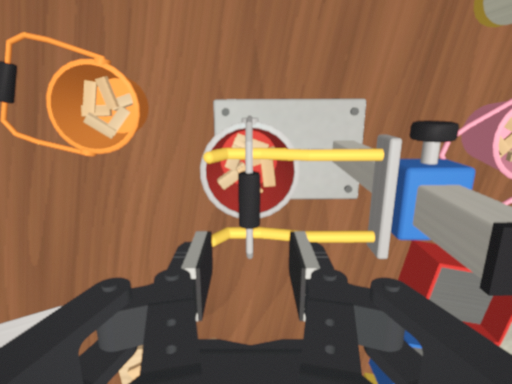

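View pics/c12.png

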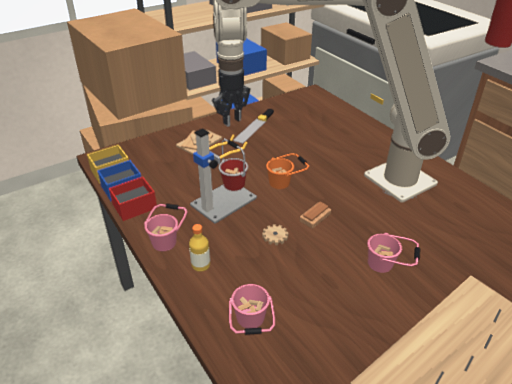

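The pail hangs level on both prongs with its grip between them. In the scene picture the glue, sander and gear are where they started. The gripper is well clear, so I'm handing in.

```bash
python3 -c "
from cell import ctrl
print(ctrl.close_job())"
```

```text
the job is handed in; nothing more can be done
None
```

I raised the red pail's bail upright, lifted the pail by it and hung it on the two yellow prongs. I handed the job in at about 25 s, with the gripper about 100 mm above the pail.

- **Bail:** I gripped the roller and followed the arc while the pail stayed standing. Partway up, about 5 N built up along the bail, because the effective grasp depth was about 56 mm rather than the stated 54 mm. I corrected this and the force settled to within about 3 N. In the pictures the pail did not visibly tip or move; its foot shifted less than about 1 pixel, or 1–2 mm.
- **Hanging:** The pail weighed about 5.5 N. I came in over the prong tips and lowered it in 1 mm steps or less near the seat. It touched at a seat height of about 210 mm, against 206–211 mm measured from the pictures. The seat sank about 4 mm as it took the load. The wrist read about 0 N before I opened the jaws.
- **Last checks:** All three views after withdrawal show the bail wire on both prongs, the grip between them and the pail level. The glue bottle, sanding block and gear are where they were, judged by eye in the pictures. None of these last checks failed or disagreed.

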